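Turn the stripped-down row round for reassembly

ROBOT

A 7-joint arm with a two-finger parallel gripper is mounted at the origin on the work surface. World frame = base frame: x ahead of the robot, y to its left, z up, the work surface at z = 0. Lengths are in m, angles in rad, forces in N, time in s.
With the tool pointing down it reaches from about 0.425 to 0.875 m from the base axis. Payload 4.7 kg.
Tool frame: the origin (TCP) lies at the very end of the fingers, on their centre line; the grasp point (between the pads) lies 19 mm behind it; z points along the fingers, y is the line along which they close (so a half turn about z gives the same grasp; the last joint's range is limited). The gripper opens to 87 mm and grips with 3 to 60 N. Pads are 19 mm wide; open, the fingers measure 117 mm over their backs; the gripper's body (75 mm by 190 mm) begins 51 mm behind the grasp point.
Start: joints at [1.205, 0.321, -0.07, 1.45, 0.023, 1.371, -0.057], TCP at [0.241, -0.604, 0.188] pointing down, gripper open.
Joint ranges: [-2.86, 2.86], [-0.3, 2.09], [-1.38, 1.24], [0.06, 2.45], [-1.56, 4.7], [0.09, 2.05], [-2.69, 2.69]. Speed limits (rad/s): [2.57, 2.57, 3.14, 3.14, 3.14, 3.14, 3.14].

INTERFACE

Orientations are given as a rotation vector (axis times angle).
In Python, from bench import ctrl, get_image, job gives the robot as it stands.
- The arm moves only by the shell command python3 -m crank 'ROWS' [FORCE]. ROWS is JSON, a list that holds one entry, the list of rows, each a list of 5 numbers: the shift along the tool's x, y, z in mm, then the turn about the tool's z in rad, then the closure, from -1 (fully open) to 1 (shut), so that 0 is half open. A call has 1 to 10 rows; each row shifts and turns the commanded pose from where the row before left it, along the tool's axes as they then stand; what a row does not reach is not made up. A row lasts 1/12 s, in which the tool goes at most 41.7 mm and 7.16 degrees, less where a joint would pass 70% of its speed; a pose out of reach is approached as far as the arm can. A call with a gripper value outside its range is refused whole. The fingers move at their own pace and stop on an object; FORCE is the grip in N (left out, the last holds). Time passes only in rows, so rows that do not move let the fingers close. It gives the time, the measured TCP pose, the force, the opening and the grip force at its end, in the units of the state.
- ctrl.get_state(): the state, without advancing time (a new reading comes with each control period).
- get_image(name): name is "scene" or "top"; returns a dict with "pixels" (420x560x3 uint8, red, green, blue), "fx", "fy", "cx", "cy" (pixels), "T" (4x4, takes a point from camera to world coordinates). Camera axes: x right, y down, z forward; pixel columns grow to the right and rows downward; lengths in m; the calibration is good to about 2 mm. A picture is of the moment at which its call begins. There is no depth.
- job.close_job(): hands the job in; it is judged then, once.
The state is a dict: "time": time; "joint_positions": joint angles; "qd": joint speeds; "joint_torque": joint torques, N m; "position": TCP position; "tool_rot": TCP orientation; "ft_force": force on the tool from outside, world axes, zero at the start; "torque": the same for the moment, N m; "grip_width": opening from 0.0 (shut) to 1.0 (fully open); "grip_force": force on a finger pad.
Only numpy, scipy, OpenCV 4.12 (cv2) and the standard library are available. Lean on these libraries where they do the work, as an engineer would, in place of code of your own. Each camera call takes 0.05 s, during which the arm holds its last target. There are 200 camera calls.

TASK

The four parts taken out of the gate drive stand in a row on the green rack in the order they came off. Move them all to the empty aluminium rack in the reverse order, for putting back: the part nearest the green rack's carrying handle goes into the bay farthest from the aluminium rack's handle, and so on along the row. Each must finally stand upright on the floor of its own bay, let go and at rest.

Things in the scene. Friction and masses are not known exactly. Their poses are not given: they have to be found in the camera images.
- gear: Steel spur gear with a long hub: toothed disc 39 mm across and 14 mm high at the bottom, hub 20 mm diameter above it up to 48 mm, dark bore on top; 0.1 to 0.2 kg. Grip the hub. Stands upright in a cup of the source rack; origin at the centre of its underside, z up along its axis.
- bush: Brass flanged bush: flange 36 mm diameter, 8 mm high at the bottom, sleeve 26 mm diameter above it up to 50 mm, wide dark bore on top; 0.1 to 0.25 kg. Grip the sleeve. Stands upright in a cup of the source rack; origin at the centre of its underside, z up along its axis.
- block: Steel square bearing block, 28 mm by 28 mm, 50 mm high, dark bore on top, sides within 0.12 rad of parallel to its cup's; 0.15 to 0.35 kg. Stands upright in a cup of the source rack; origin at the centre of its underside, z up along its axis.
- roller: Black rubber guide roller standing on its end, plain cylinder 34 mm diameter, 46 mm high, steel hub disc on top; 0.06 to 0.13 kg. Stands upright in a cup of the source rack; origin at the centre of its underside, z up along its axis.
- gear_cup: Grey plastic square cup fixed on the source rack, 62 mm square outside, 56 mm inside, floor 3 mm, walls 3 mm thick, 11 mm high; origin at the centre of its underside (10 mm above the bench), axes as the source rack's. The four look alike; the gear stands in this one at the start, so it tells where the gear came from.
- bush_cup: Grey plastic square cup fixed on the source rack, 62 mm square outside, 56 mm inside, floor 3 mm, walls 3 mm thick, 11 mm high; origin at the centre of its underside (10 mm above the bench), axes as the source rack's. The four look alike; the bush stands in this one at the start, so it tells where the bush came from.
- block_cup: Grey plastic square cup fixed on the source rack, 62 mm square outside, 56 mm inside, floor 3 mm, walls 3 mm thick, 11 mm high; origin at the centre of its underside (10 mm above the bench), axes as the source rack's. The four look alike; the block stands in this one at the start, so it tells where the block came from.
- roller_cup: Grey plastic square cup fixed on the source rack, 62 mm square outside, 56 mm inside, floor 3 mm, walls 3 mm thick, 11 mm high; origin at the centre of its underside (10 mm above the bench), axes as the source rack's. The four look alike; the roller stands in this one at the start, so it tells where the roller came from.
- source_rack: Green rack, holds the parts at the start, fixed: plate 80 (x) by 262 (y) by 10 mm, origin at the centre of its underside on the bench. At the +y end of the row a steel wire carrying handle, 32 mm high, 145 mm from the origin; none at the other end. Cups centred at y = -96, -32, 32, 96 mm; a part in one has its underside 13 mm above the bench. Parts start in any order.
- target_rack: Aluminium rack, empty at the start, fixed: plate 80 (x) by 262 (y) by 10 mm, origin at the centre of its underside on the bench. At the +y end of the row a steel wire carrying handle, 32 mm high, 145 mm from the origin; none at the other end. Bays centred at y = -96, -32, 32, 96 mm, 56 mm square inside, floor 13 mm above the bench, walls 3 mm thick, up to 21 mm above it.
Not all that is in view belongs to the job. What is shaped like the block but purple or red is not meant.

How it is judged:
By the outcome, as a careful person would: the job done as asked, in the order asked, and still so for the second after the job is handed in, with the robot touching nothing.
It also fails if it takes over 93 s, if anything falls off the work surface, if the arm or the gripper's body presses on something with over 40 N, if the wrist force passes 120 N, or if a joint passes its speed limit or range.

## Working session

There is one attempt and no reset: what is moved stays moved. The work goes in short steps, Python scripts to look and compute and a shell command to move; the robot and the scene stay as the last step left them, time stands still between calls to the robot, and variables do not carry over. Pictures are saved under pics/ and viewed, at most 14 in all, crops included, and the job is handed in when it is done.

```bash
ls; mkdir -p pics; python3 - <<'E'
from bench import ctrl,get_image
import cv2,json
s=ctrl.get_state();print({k:s[k] for k in('time','position','tool_rot','grip_width','ft_force')})
for n in('scene','top'):
    i=get_image(n);cv2.imwrite(f'pics/{n}0.png',cv2.cvtColor(i['pixels'],cv2.COLOR_RGB2BGR))
    print(n,i['fx'],i['fy'],i['cx'],i['cy'],i['T'])
E
```

```text
pics
{'time': 0.0, 'position': array([ 0.2406678 , -0.60312128,  0.18645952]), 'tool_rot': array([-3.08326765e+00, -5.92664572e-01,  7.55789985e-04]), 'grip_width': 1.0014105373816333, 'ft_force': array([ 0.44958958, -0.58332033, -0.10587907])}
scene 435.47591577607926 435.47591577607926 280.1941859302041 207.11156001724416 [[-0.74450211  0.51544189 -0.4243068   0.8872774 ]
 [ 0.66736904  0.59201137 -0.45181976  0.45428156]
 [ 0.01830762 -0.61954999 -0.78474368  0.75478858]
 [ 0.          0.          0.          1.        ]]
top 447.40588208306804 447.40588208306804 283.7894288602626 209.30429258193885 [[-0.0159818  -0.99601075  0.08779048  0.41861556]
 [-0.99955979  0.01811009  0.02350008  0.01135069]
 [-0.02499622 -0.08737626 -0.99586173  0.89325821]
 [ 0.          0.          0.          1.        ]]
```

View pics/scene0.png

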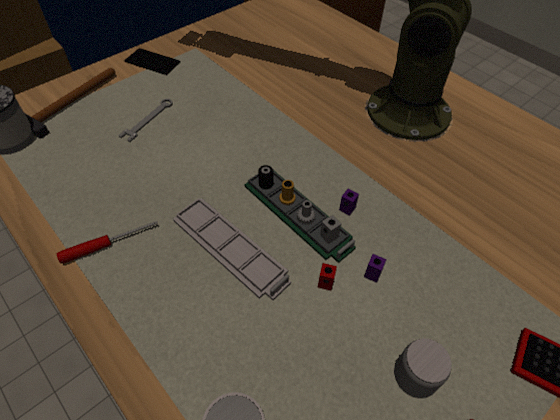

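View pics/top0.png

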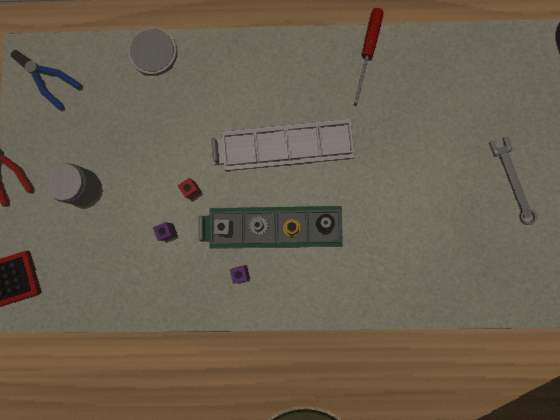

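The top view shows the green rack with its handle on the left at (205,228). From the handle the row is block (222,227), gear (258,225), bush (291,227), roller (325,223). The aluminium rack's handle is at (214,150), and its bays run from (239,149) to (336,140). So the block goes into the rightmost bay and the roller into the bay next to the handle.

```bash
cat > h.py <<'E'
import numpy as np,cv2
from bench import ctrl,get_image
def ray(im,uv,z):
    uv=np.atleast_2d(uv).astype(float);T=im['T']
    d=np.c_[(uv[:,0]-im['cx'])/im['fx'],(uv[:,1]-im['cy'])/im['fy'],np.ones(len(uv))]@T[:3,:3].T
    return T[:3,3]+d*((z-T[2,3])/d[:,2])[:,None]
def proj(im,p):
    q=(np.atleast_2d(p)-im['T'][:3,3])@im['T'][:3,:3]
    return np.c_[q[:,0]/q[:,2]*im['fx']+im['cx'],q[:,1]/q[:,2]*im['fy']+im['cy']]
E
python3 - <<'E'
from h import *
im=get_image('top');p=im['pixels'];hsv=cv2.cvtColor(p,cv2.COLOR_RGB2HSV)
for u,v in((250,243),(250,238),(240,140),(285,140),(256,145),(226,160),(300,105),(214,150)):print(u,v,p[v,u],hsv[v,u])
g=cv2.inRange(hsv,(60,90,30),(95,255,255))
a=((p.min(2)>105)&(hsv[...,1]<25)).astype(np.uint8)*255
for n,m in(('g',g),('a',a)):
    m=m.copy();m[:, :150]=0;m[:,400:]=0;m[:100]=0;m[260:]=0
    k,l,s,c=cv2.connectedComponentsWithStats(m);pts=np.argwhere(l==1+s[1:,4].argmax())[:,::-1].astype(np.float32)
    w=ray(im,pts,.01)[:,:2].astype(np.float32)*1000
    print(n,len(pts),cv2.minAreaRect(pts),cv2.minAreaRect(w),np.round(cv2.boxPoints(cv2.minAreaRect(w))))
    cv2.imwrite(f'pics/m{n}.png',m[100:260,190:370])
c=cv2.resize(p[110:255,190:365],None,fx=4.5,fy=4,interpolation=cv2.INTER_CUBIC)
A=[cv2.resize(cv2.imread(f'pics/m{n}.png')[10:155,:175],None,fx=2,fy=2,interpolation=0) for n in'ga']
cv2.imwrite('pics/crop1.png',cv2.cvtColor(np.clip(c.astype(int)*1.5,0,255).astype(np.uint8),cv2.COLOR_RGB2BGR))
cv2.imwrite('pics/masks.png',np.hstack(A))
E
```

```text
250 243 [32 42 32] [60 61 42]
250 238 [70 69 65] [24 18 70]
240 140 [126 118 112] [ 13  28 126]
285 140 [115 108 102] [ 14  29 115]
256 145 [128 117 113] [  8  30 128]
226 160 [98 90 86] [10 31 98]
300 105 [111 107  92] [ 24  44 111]
214 150 [92 89 84] [19 22 92]
g 12 ((292.5, 208.0), (2.0, 7.0), 90.0) ((498.7607421875, 14.885858535766602), (13.868997573852539, 3.9804065227508545), 88.95736694335938) [[497.   8.]
 [501.   8.]
 [501.  22.]
 [497.  22.]]
a 4 ((309.5, 123.0), (3.0, 0.0), 180.0) ((669.9617309570312, -22.372394561767578), (6.033854007720947, 3.540515899658203e-05), 88.6755599975586) [[670. -25.]
 [670. -25.]
 [670. -19.]
 [670. -19.]]
```

View pics/crop1.png

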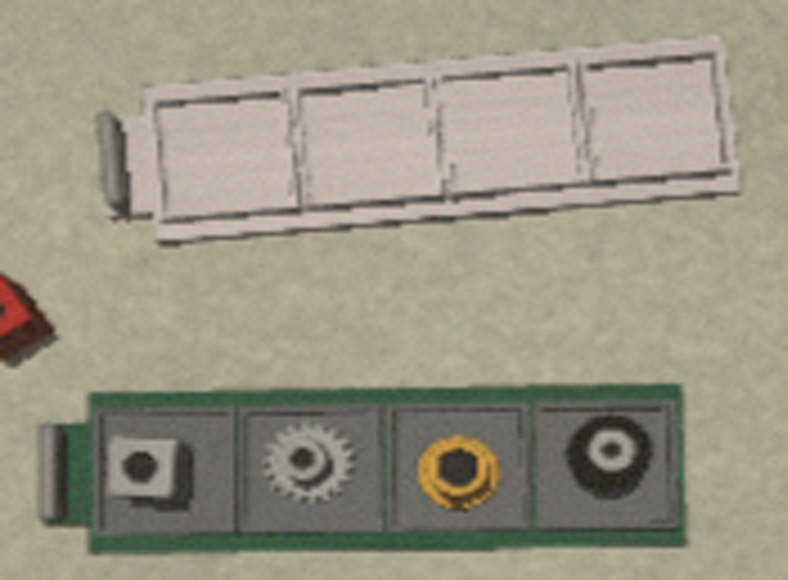

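View pics/masks.png

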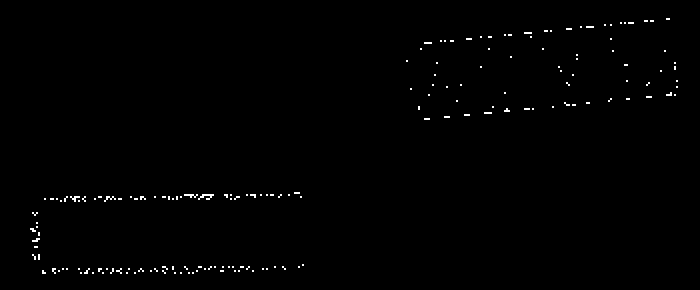

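```bash
python3 - <<'E'
from h import *
im=get_image('top');p=cv2.GaussianBlur(im['pixels'],(3,3),0).astype(int);R,G,B=p[...,0],p[...,1],p[...,2]
roi=np.zeros(R.shape,bool)
K=np.ones((29,3),np.uint8)
for n,m,sl in(('g',(G-R>5)&(G-B>=4),(200,255)),('a',(R-G>4)&(G-B<9)&(R>70),(112,178))):
    M=np.zeros(R.shape,np.uint8);M[sl[0]:sl[1],198:362]=m[sl[0]:sl[1],198:362]
    M=cv2.morphologyEx(M,cv2.MORPH_OPEN,np.ones((2,2),np.uint8)) 
    cs=np.argwhere(M)[:,::-1];h=np.zeros_like(M)
    for c in range(198,362):
        r=np.nonzero(M[:,c])[0]
        if len(r)>1:h[r.min():r.max()+1,c]=1
    h=cv2.morphologyEx(h,cv2.MORPH_OPEN,K)
    k=max(cv2.findContours(h,0,1)[0],key=cv2.contourArea);f=np.argwhere(h)[:,::-1]
    w=ray(im,k[:,0],.01)[:,:2].astype(np.float32)*1000
    r=cv2.minAreaRect(w);print(n,'rect mm',np.round(r[0],1),np.round(r[1],1),round(r[2],2),'px',np.round(cv2.boxPoints(cv2.minAreaRect(k)),1).tolist())
    q=ray(im,f,.01)[:,:2]*1000;c=q.mean(0);e=np.linalg.svd(q-c,full_matrices=False)[2][0];print(' centroid',c.round(1),'row dir deg from +y',np.degrees(np.arctan(-e[0]/e[1])).round(2))
s=get_image('scene')
for n,uv,z in(('block',(221.3,226.2),.063),('gear',(257.3,224.7),.061),('bush',(292.4,226.2),.063),('roller',(325.8,222.5),.059)):
    w=ray(im,uv,z);print(n,(w*1000).round(1),proj(s,w).round(1))
c=s['pixels'][155:305,165:365];cv2.imwrite('pics/crop2.png',cv2.cvtColor(np.clip(cv2.resize(c,None,fx=4,fy=4,interpolation=2).astype(int)*1.5,0,255).astype(np.uint8),cv2.COLOR_RGB2BGR))
E
```

```text
g rect mm [460.5  47.2] [260.   80.2] 89.88 px [[210.39999389648438, 208.5], [342.0, 206.3000030517578], [342.6000061035156, 246.89999389648438], [211.0, 249.0]]
 centroid [460.4  47.2] row dir deg from +y 0.02
a rect mm [624.6  22.9] [ 80.6 264. ] 4.51 px [[220.0, 132.60000610351562], [350.8999938964844, 119.5], [354.79998779296875, 158.8000030517578], [223.89999389648438, 171.89999389648438]]
 centroid [625.2  23.2] row dir deg from +y 4.9
block [[462.3 147.9  63. ]] [[330.4 221.4]]
gear [[464.1  80.9  61. ]] [[306.1 202.5]]
bush [[460.   15.5  63. ]] [[286.1 182.8]]
roller [[466.1 -46.9  59. ]] [[264.8 169.2]]
```

View pics/crop2.png

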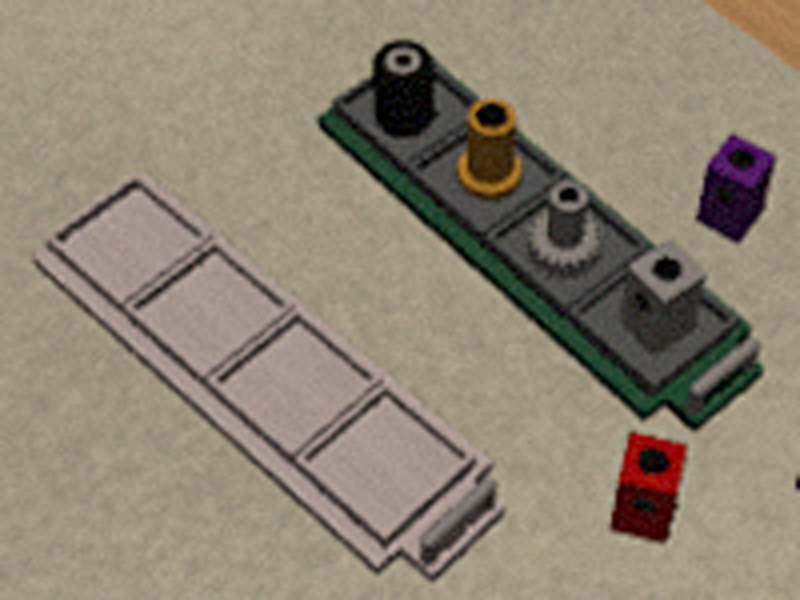

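The scene crop shows the roller hub at (266,170), bush bore (288,183), gear bore (307,203) and block bore (332,222). All four are within about 2 px of where the top-view points project. Plate sizes came out at 260×80 and 264×81 mm, which agrees with the spec. I'm moving to the block now.

```bash
python3 -m crank '[[[0,0,0,-0.119,-1],[0,0,0,-0.119,-1],[0,0,0,-0.119,-1],[0,0,0,-0.119,-1],[0,0,0,-0.119,-1],[0,0,0,-0.119,-1],[0,0,0,-0.119,-1],[0,0,0,-0.119,-1],[0,0,0,-0.119,-1],[0,0,0,-0.119,-1]]]' 30
python3 -m crank '[[[37,24,0,0,-1],[37,24,0,0,-1],[37,24,0,0,-1],[37,24,0,0,-1],[37,24,0,0,-1],[37,24,0,0,-1],[37,24,0,0,-1],[37,24,0,0,-1],[37,24,0,0,-1],[0,0,0,0,-1]]]'
```

```text
time: 1.08
position: [0.2409, -0.6036, 0.1874]
tool_rot: [-2.216, -2.227, -0.0]
ft_force: [-0.1, -0.0, -0.2]
grip_width: 0.996
grip_force: 0.0
time: 1.92
position: [0.4511, -0.2794, 0.1882]
tool_rot: [2.207, 2.235, 0.008]
ft_force: [0.5, 1.2, 0.4]
grip_width: 1.0
grip_force: 0.0
```

```bash
python3 -m crank '[[[38,1,6,0,-1],[38,1,6,0,-1],[38,1,6,0,-1],[38,1,6,0,-1],[38,1,6,0,-1],[38,1,6,0,-1],[38,1,6,0,-1],[38,1,6,0,-1],[38,0,6,0,-1],[38,0,6,0,-1]]]'
python3 -m crank '[[[20,0,0,0,-1],[0,0,0,0,-1],[0,0,0,0,-1]]]'
```

```text
time: 2.75
position: [0.4536, 0.0921, 0.1276]
tool_rot: [2.222, 2.219, 0.0]
ft_force: [1.0, -0.5, -0.5]
grip_width: 1.003
grip_force: 0.0
time: 3.0
position: [0.4536, 0.1115, 0.1276]
tool_rot: [2.219, 2.224, -0.0]
ft_force: [0.5, -1.1, -1.0]
grip_width: 1.001
grip_force: 0.0
```

```bash
python3 -m crank '[[[18,4,10,0,-1],[18,5,20,0,-1],[0,0,20,0,-1],[0,0,20,0,-1],[0,0,0,0,-1],[0,0,0,0,-1]]]'
```

```text
time: 3.5
position: [0.4622, 0.1449, 0.0569]
tool_rot: [-2.224, -2.217, 0.003]
ft_force: [0.7, 0.4, -0.2]
grip_width: 1.003
grip_force: 0.0
```

```bash
python3 -m crank '[[[3,0,13,0,-1],[0,0,14,0,-1],[0,0,0,0,1],[0,0,0,0,1],[0,0,0,0,1],[0,0,0,0,1],[0,0,0,0,1],[0,0,0,0,1],[0,0,0,0,1],[0,0,0,0,1]]]' 30
```

```text
time: 4.33
position: [0.4629, 0.1497, 0.0307]
tool_rot: [2.222, 2.22, 0.0]
ft_force: [0.2, -0.5, -0.2]
grip_width: 0.476
grip_force: 0.0
```

```bash
python3 -m crank '[[[0,0,0,0,1],[0,0,0,0,1],[0,0,0,0,1],[0,0,0,0,1],[0,0,0,0,1],[0,0,0,0,1]]]'
```

```text
time: 4.83
position: [0.4627, 0.1497, 0.0305]
tool_rot: [-2.222, -2.22, 0.0]
ft_force: [0.0, 0.3, 0.3]
grip_width: 0.04
grip_force: 0.0
```

```bash
python3 - <<'E'
from h import *
for n,(a,b,c,d) in(('scene',(130,290,200,400)),('top',(140,260,180,360))):
    i=get_image(n);c=i['pixels'][a:b,c:d];cv2.imwrite(f'pics/{n}2.png',cv2.cvtColor(np.clip(cv2.resize(c,None,fx=3.5,fy=3.5,interpolation=2).astype(int)*1.5,0,255).astype(np.uint8),cv2.COLOR_RGB2BGR))
E
```

```text
(no output)
```

View pics/scene2.png

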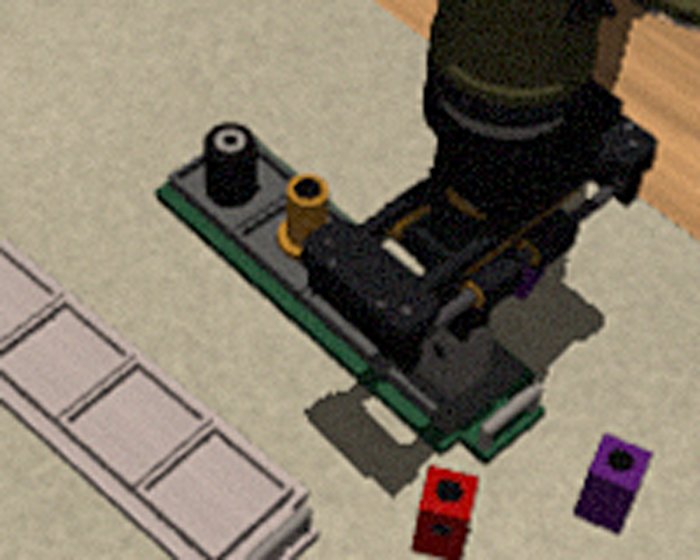

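View pics/top2.png

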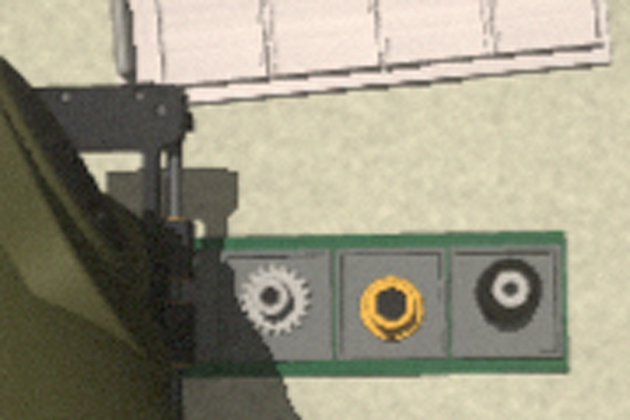

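```bash
python3 - <<'E'
from h import *
t=get_image('top');s=get_image('scene');st=ctrl.get_state();print(st['position'],st['grip_width'],st['grip_force'])
P=st['position']
for z in(.03,.06,.1,.14):
    q=np.array([P[0],P[1],z]);a=(proj(t,q)[0]-[180,140])*3.5;b=(proj(s,q)[0]-[200,130])*3.5;print(z,a.round(),b.round())
c=s['pixels'][195:255,285:365];cv2.imwrite('pics/scene3.png',cv2.cvtColor(np.clip(cv2.resize(c,None,fx=9,fy=9,interpolation=2).astype(int)*2.5,0,255).astype(np.uint8),cv2.COLOR_RGB2BGR))
E
```

```text
[0.46278992 0.1496819  0.03051651] 0.005682620651739649 0.0
0.03 [151. 304.] [452. 356.]
0.06 [142. 301.] [457. 325.]
0.1 [129. 297.] [465. 282.]
0.14 [115. 293.] [474. 235.]
```

View pics/scene3.png

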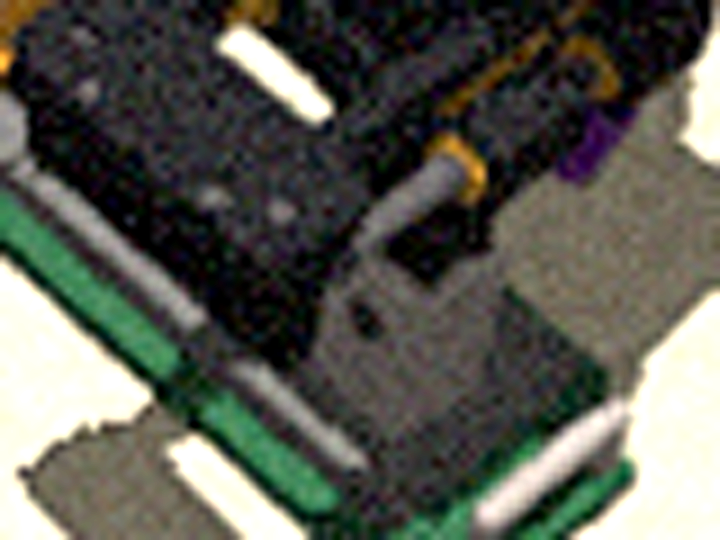

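The block hasn't moved: its side hole is still at (325.5,230.5) in full-image pixels. The fingers read shut with no grip force, so they missed it. I'll lift clear and find out where the fingers really are.

```bash
python3 -m crank '[[[0,0,-20,0,1],[0,0,-30,0,1],[0,0,-30,0,1],[0,0,-30,0,1],[0,0,-10,0,1],[0,0,0,0,1]]]'
python3 - <<'E'
from h import *
t=get_image('top');s=get_image('scene');st=ctrl.get_state();print(st['position'],st['grip_width'],st['ft_force'])
P=st['position']
for dz in(0,.02,.07):
    q=P+[0,0,dz];print(dz,proj(t,q).round(),proj(s,q).round())
f=lambda c:cv2.resize(np.clip(c['pixels'][90:290,200:400].astype(int)*2,0,255).astype(np.uint8),(400,400))
g=lambda c:cv2.resize(np.clip(c['pixels'][130:280,160:310].astype(int)*2,0,255).astype(np.uint8),(400,400))
cv2.imwrite('pics/lift.png',cv2.cvtColor(np.hstack([f(s),g(t)]),cv2.COLOR_RGB2BGR))
E
```

```text
time: 5.53
position: [0.4649, 0.1502, 0.1532]
tool_rot: [2.22, 2.217, 0.006]
ft_force: [0.6, -1.1, 0.1]
grip_width: 0.006
grip_force: 0.0
[0.46243225 0.14925718 0.14975809] 0.006461639029822829 [-0.09831707 -0.58550386 -0.774013  ]
0 [[212. 224.]] [[336. 194.]]
0.02 [[210. 223.]] [[337. 186.]]
0.07 [[203. 221.]] [[341. 167.]]
```

View pics/lift.png

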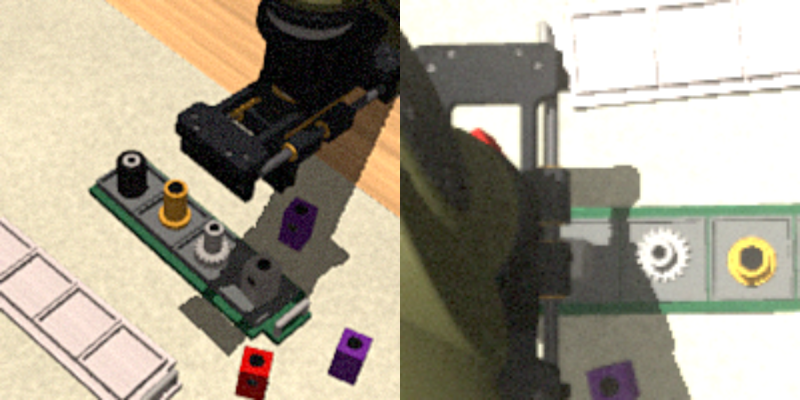

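```bash
cat > z.py <<'E'
from h import *
import sys
s=get_image('scene');P=ctrl.get_state()['position'];a=(np.clip((s['pixels'][125:215,265:355]/255.)**.45*300,0,255)).astype(np.uint8)
a=cv2.resize(a,(395,395),interpolation=2);k=395/90
for q,c in((P,(255,0,0)),(P-[0,0,-.019],(0,255,0))):
    u=(proj(s,q)[0]-[265,125])*k;cv2.drawMarker(a,(int(u[0]),int(u[1])),c,1,9)
np.save(sys.argv[1],a)
E
python3 z.py a.npy
python3 -m crank '[[[0,0,0,0,-1],[0,0,0,0,-1],[0,0,0,0,-1],[0,0,0,0,-1],[0,0,0,0,-1],[0,0,0,0,-1],[0,0,0,0,-1],[0,0,0,0,-1],[0,0,0,0,-1],[0,0,0,0,-1]]]'
python3 z.py b.npy; python3 -c "
import numpy as np,cv2
cv2.imwrite('pics/fing.png',np.hstack([np.load('a.npy'),np.load('b.npy')])[...,::-1])"
```

```text
time: 6.52
position: [0.4628, 0.1497, 0.1506]
tool_rot: [2.222, 2.22, -0.0]
ft_force: [-0.3, -0.0, -0.4]
grip_width: 0.679
grip_force: 0.0
```

View pics/fing.png

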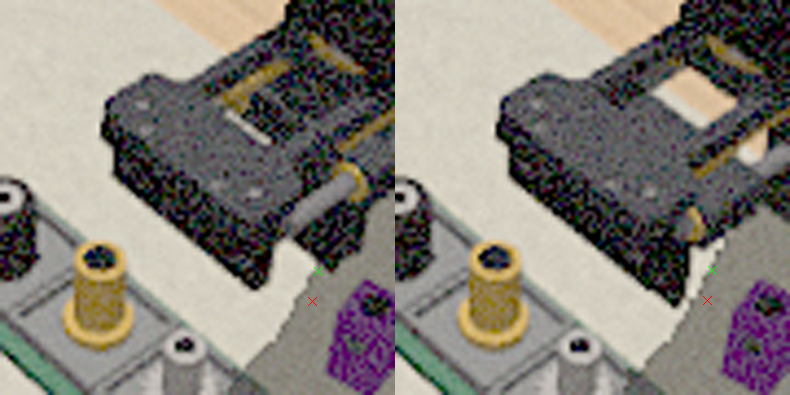

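```bash
python3 - <<'E'
from h import *
s=get_image('scene');t=get_image('top');st=ctrl.get_state();P=st['position'];print(P,st['tool_rot'],st['joint_positions'],st['grip_width'])
for dx,dy,dz in((95,-37,70),(95,37,70),(95,-37,100),(95,37,100),(-95,37,70),(58,0,0),(58,10,20),(0,10,0)):
    q=P+np.array([dx,dy,dz])/1000;print((dx,dy,dz),proj(s,q)[0].round(1),((proj(s,q)[0]-[265,125])*4.39).round(),proj(t,q)[0].round(1),((proj(t,q)[0]-[160,130])*2.667).round())
E
```

```text
[0.46278346 0.14967703 0.15053213] [ 2.22252042e+00  2.22023638e+00 -5.63977802e-05] [ 0.57540967  0.0419806  -0.95133212  1.86845629  0.03612838  1.24894651
 -0.38796652] 0.8187027586166744
(95, -37, 70) [284.8 182. ] [ 87. 250.] [227.1 158.3] [179.  76.]
(95, 37, 70) [316.7 208.9] [227. 368.] [179.1 159.3] [51. 78.]
(95, -37, 100) [285.3 169.5] [ 89. 195.] [224.  154.2] [171.  65.]
(95, 37, 100) [318.3 196.6] [234. 314.] [173.8 155.3] [37. 67.]
(-95, 37, 70) [393.8 152.6] [565. 121.] [178.5 284.5] [ 49. 412.]
(58, 0, 0) [313.4 210. ] [212. 373.] [211.6 188.9] [138. 157.]
(58, 10, 20) [318.4 206.3] [234. 357.] [203.2 187.4] [115. 153.]
(0, 10, 0) [340.1 196.7] [330. 315.] [205.7 223.4] [122. 249.]
```

```bash
python3 - <<'E'
from h import *
s=get_image('scene');t=get_image('top');P=ctrl.get_state()['position']
def tri(a,b):
    o=[];D=[]
    A=np.zeros((3,3));B=np.zeros(3);R=[]
    for im,uv in((s,a),(t,b)):
        c=im['T'][:3,3];d=ray(im,uv,0)[0]-c;d/=np.linalg.norm(d);M=np.eye(3)-np.outer(d,d);A+=M;B+=M@c;R.append((c,M))
    x=np.linalg.solve(A,B);return x,[np.linalg.norm(M@(x-c))*1000 for c,M in R]
S=lambda u,v:(265+u/4.39,125+v/4.39)
T=lambda u,v:(160+u/2.667,130+v/2.667)
for n,a,b in(('top corner +x-y',S(103,108),T(163,45)),('plate inner corner +x-y',S(150,75),T(165,92))):
    x,e=tri(a,b);print(n,((x-P)*1000).round(),np.round(e,1))
E
```

```text
top corner +x-y [ 94. -38. 143.] [3.1 3.1]
plate inner corner +x-y [ 70. -39. 142.] [2.6 2.6]
```

Triangulating the gripper body's corner gives an offset of (94, -38) mm from the reported TCP, which matches the spec sideways. Vertically the body and fingertips sit roughly 35 mm higher than reported, so the fingers closed just above the block. Going down to a reported z of about 0.002 should leave the tips above the cup walls. I'll descend carefully and watch the force.

```bash
python3 -m crank '[[[-1,0,25,0,-1],[0,0,25,0,-1],[0,0,25,0,-1],[0,0,25,0,-1],[0,0,16,0,-1],[0,0,10,0,-1],[0,0,0,0,-1]]]'
python3 -m crank '[[[0,0,8,0,-1],[0,0,8,0,-1],[0,0,6,0,-1],[0,0,0,0,-1]]]'
python3 -m crank '[[[0,0,0,0,1],[0,0,0,0,1],[0,0,0,0,1],[0,0,0,0,1],[0,0,0,0,1],[0,0,0,0,1],[0,0,0,0,1],[0,0,0,0,1],[0,0,0,0,1],[0,0,0,0,1]]]'
```

```text
time: 7.35
position: [0.4611, 0.1483, 0.0227]
tool_rot: [-2.22, -2.219, 0.004]
ft_force: [-0.3, 0.4, -0.4]
grip_width: 1.002
grip_force: 0.0
time: 7.68
position: [0.4623, 0.1484, 0.0017]
tool_rot: [-2.222, -2.22, 0.002]
ft_force: [0.6, 0.5, 0.3]
grip_width: 0.997
grip_force: 0.0
time: 8.52
position: [0.4626, 0.1486, 0.0025]
tool_rot: [-2.223, -2.22, 0.001]
ft_force: [0.6, 0.7, -0.1]
grip_width: 0.329
grip_force: 23.5
```

Gripped: opening 0.329 is 28.6 mm, which fits the block. Lifting and carrying it to bay y=-96.

```bash
python3 -m crank '[[[0,0,-5,0,1],[0,0,-15,0,1],[0,0,-20,0,1],[0,0,-20,0,1],[0,0,-12,0,1],[0,0,0,0,1]]]' 40
python3 -m crank '[[[-12,10,0,0,1],[-23,18,0,0,1],[-25,19,0,0,1],[-25,19,0,0,1],[-25,19,0,0,1],[-25,19,0,0,1],[-25,19,0,0,1],[-25,19,0,0,1],[-20,15,0,0,1],[-10,8,0,0,1]]]'
python3 -m crank '[[[-6,5,0,0,1],[0,0,0,0,1],[0,0,0,0,1]]]'
```

```text
time: 9.02
position: [0.4646, 0.1492, 0.0769]
tool_rot: [2.22, 2.218, 0.005]
ft_force: [0.8, -0.1, -2.7]
grip_width: 0.321
grip_force: 38.9
time: 9.85
position: [0.628, -0.0722, 0.0717]
tool_rot: [-2.228, -2.214, 0.005]
ft_force: [-0.1, 0.1, -2.8]
grip_width: 0.325
grip_force: 38.9
time: 10.1
position: [0.6316, -0.0708, 0.0737]
tool_rot: [-2.219, -2.22, 0.0]
ft_force: [-1.0, 0.9, -2.1]
grip_width: 0.326
grip_force: 38.9
```

```bash
python3 -m crank '[[[-2,1,12,0,1],[0,0,20,0,1],[0,0,16,0,1],[0,0,10,0,1],[0,0,6,0,1],[0,0,3,0,1],[0,0,2,0,1],[0,0,0,0,1],[0,0,0,0,1]]]'
```

```text
time: 10.85
position: [0.6342, -0.0744, 0.0063]
tool_rot: [2.222, 2.22, 0.001]
ft_force: [-0.4, 0.2, -2.1]
grip_width: 0.319
grip_force: 38.9
```

```bash
python3 -m crank '[[[0,0,1.5,0,1],[0,0,1.5,0,1],[0,0,0,0,1],[0,0,0,0,1]]]'
```

```text
time: 11.18
position: [0.6336, -0.0746, 0.0026]
tool_rot: [2.222, 2.22, -0.0]
ft_force: [-0.2, 0.8, -2.3]
grip_width: 0.328
grip_force: 38.9
```

```bash
python3 -m crank '[[[0,0,0.7,0,1],[0,0,0,0,1],[0,0,0,0,1]]]'; python3 -m crank '[[[0,0,0.7,0,1],[0,0,0,0,1],[0,0,0,0,1]]]'
```

```text
time: 11.43
position: [0.6337, -0.0746, 0.0025]
tool_rot: [2.222, 2.22, -0.0]
ft_force: [-2.3, -0.2, 2.8]
grip_width: 0.323
grip_force: 38.9
time: 11.68
position: [0.6337, -0.0746, 0.0025]
tool_rot: [2.222, 2.22, -0.001]
ft_force: [-4.0, -0.7, 7.9]
grip_width: 0.323
grip_force: 38.9
```

```bash
python3 -m crank '[[[0,0,-1,0,-1],[0,0,0,0,-1],[0,0,0,0,-1],[0,0,0,0,-1],[0,0,0,0,-1],[0,0,0,0,-1],[0,0,0,0,-1],[0,0,-5,0,-1],[0,0,-15,0,-1],[0,0,-20,0,-1]]]'
python3 -m crank '[[[9,-9,-20,0,-1],[18,-20,-12,0,-1],[18,-20,0,0,-1],[18,-20,0,0,-1],[18,-20,0,0,-1],[18,-20,0,0,-1],[18,-20,0,0,-1],[18,-20,0,0,-1],[15,-15,0,0,-1],[6,-6,0,0,-1]]]'
python3 -m crank '[[[0,0,0,0,-1],[0,0,0,0,-1]]]'
```

```text
time: 12.52
position: [0.6323, -0.0743, 0.042]
tool_rot: [-2.221, -2.219, 0.002]
ft_force: [-0.5, -0.2, 0.5]
grip_width: 0.966
grip_force: 0.0
time: 13.35
position: [0.4621, 0.0842, 0.0752]
tool_rot: [2.217, 2.224, -0.001]
ft_force: [0.5, 1.4, -0.4]
grip_width: 1.004
grip_force: 0.0
time: 13.52
position: [0.4649, 0.081, 0.075]
tool_rot: [2.221, 2.219, 0.001]
ft_force: [0.2, -1.1, 0.0]
grip_width: 0.995
grip_force: 0.0
```

```bash
python3 - <<'E'
from h import *
t=get_image('top');s=get_image('scene');p=t['pixels']
print('block exp top px',proj(t,[.6337,-.0746,.063]).round(1),proj(s,[.6337,-.0746,.063]).round(1))
f=lambda i,u,v:cv2.resize(np.clip(i['pixels'][v-40:v+40,u-40:u+40].astype(int)*1.5,0,255).astype(np.uint8),(395,395),interpolation=2)
cv2.imwrite('pics/pl1.png',np.hstack([f(t,325,150),f(s,210,215)])[...,::-1])
E
```

```text
block exp top px [[338.5 133.3]] [[193.6 199.7]]
```

View pics/pl1.png

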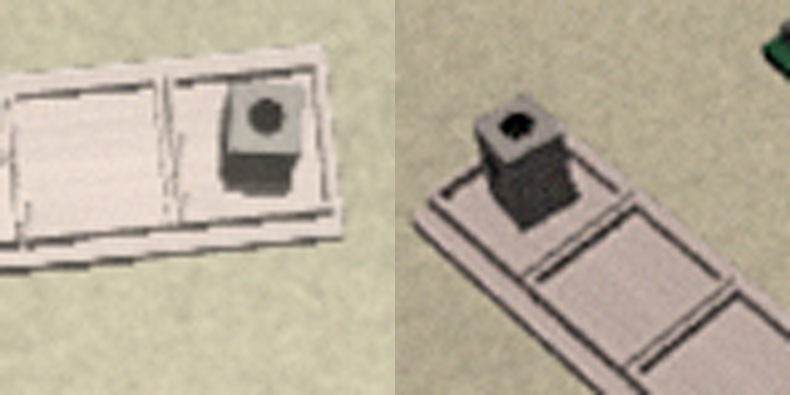

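The block stands in the last bay, with its bore at top px (338,133), where expected. Next is the gear: I'm already above it at (465,81).

```bash
python3 -m crank '[[[0,-1,15,0,-1],[0,0,20,0,-1],[0,0,20,0,-1],[0,0,11,0,-1],[0,0,6,0,-1],[0,0,0,0,-1],[0,0,0,0,-1],[0,0,0,0,1],[0,0,0,0,1],[0,0,0,0,1]]]' 30
python3 -m crank '[[[0,0,0,0,1],[0,0,0,0,1],[0,0,0,0,1],[0,0,0,0,1],[0,0,0,0,1],[0,0,0,0,1],[0,0,0,0,1],[0,0,0,0,1],[0,0,0,0,1]]]'
```

```text
time: 14.45
position: [0.4635, 0.0816, 0.0029]
tool_rot: [2.222, 2.219, 0.001]
ft_force: [-0.1, 0.4, 0.0]
grip_width: 0.858
grip_force: 0.0
time: 15.2
position: [0.4629, 0.0817, 0.0021]
tool_rot: [2.222, 2.22, 0.0]
ft_force: [-0.5, 0.7, 0.4]
grip_width: 0.22
grip_force: 30.0
```

```bash
python3 -m crank '[[[0,0,-5,0,1],[0,0,-15,0,1],[0,0,-20,0,1],[0,0,-20,0,1],[0,0,-14,0,1],[-6,10,0,0,1],[-11,20,0,0,1],[-11,20,0,0,1],[-11,20,0,0,1],[-11,20,0,0,1]]]' 40
python3 -m crank '[[[-11,20,0,0,1],[-11,20,0,0,1],[-10,18,0,0,1],[-5,10,0,0,1],[-3,6,0,0,1],[0,0,0,0,1],[0,0,0,0,1]]]'
```

```text
time: 16.03
position: [0.5532, 0.0308, 0.0761]
tool_rot: [-2.223, -2.22, 0.001]
ft_force: [0.0, -0.8, -0.4]
grip_width: 0.22
grip_force: 40.0
time: 16.62
position: [0.6259, -0.0079, 0.0759]
tool_rot: [-2.221, -2.22, 0.001]
ft_force: [-0.4, 1.3, -1.8]
grip_width: 0.221
grip_force: 40.0
```

```bash
python3 -m crank '[[[-1,1,12,0,1],[0,0,20,0,1],[0,0,18,0,1],[0,0,10,0,1],[0,0,6,0,1],[0,0,3,0,1],[0,0,2,0,1],[0,0,0,0,1],[0,0,0,0,1]]]'; python3 -m crank '[[[0,0,0.8,0,1],[0,0,0,0,1],[0,0,0,0,1]]]';  python3 -m crank '[[[0,0,0.7,0,1],[0,0,0,0,1],[0,0,0,0,1]]]'
```

```text
time: 17.37
position: [0.6282, -0.0094, 0.0059]
tool_rot: [2.222, 2.22, 0.001]
ft_force: [0.1, -1.3, -0.7]
grip_width: 0.22
grip_force: 40.0
time: 17.62
position: [0.6279, -0.0096, 0.0047]
tool_rot: [2.222, 2.22, 0.0]
ft_force: [0.4, 0.2, -1.2]
grip_width: 0.216
grip_force: 40.0
time: 17.87
position: [0.6276, -0.0095, 0.0036]
tool_rot: [2.223, 2.22, -0.0]
ft_force: [0.3, 0.1, -1.8]
grip_width: 0.218
grip_force: 40.0
```

```bash
python3 -m crank '[[[0,0,0.8,0,1],[0,0,0,0,1],[0,0,0,0,1]]]';  python3 -m crank '[[[0,0,0.8,0,1],[0,0,0,0,1],[0,0,0,0,1]]]'
```

```text
time: 18.12
position: [0.6275, -0.0095, 0.0027]
tool_rot: [-2.222, -2.22, 0.0]
ft_force: [0.5, -0.2, -1.1]
grip_width: 0.219
grip_force: 40.0
time: 18.37
position: [0.6278, -0.0095, 0.0022]
tool_rot: [2.222, 2.22, 0.0]
ft_force: [-0.3, 0.1, -0.4]
grip_width: 0.215
grip_force: 40.0
```

```bash
python3 -m crank '[[[0,0,0,0,-1],[0,0,0,0,-1],[0,0,0,0,-1],[0,0,0,0,-1],[0,0,0,0,-1],[0,0,0,0,-1],[0,0,0,0,-1],[0,0,-5,0,-1],[0,0,-15,0,-1],[0,0,-20,0,-1]]]'
python3 -m crank '[[[0,0,-20,0,-1],[1,-9,-13,0,-1],[3,-19,0,0,-1],[3,-20,0,0,-1],[3,-20,0,0,-1],[3,-20,0,0,-1],[3,-20,0,0,-1],[3,-20,0,0,-1],[3,-20,0,0,-1],[3,-14,0,0,-1]]]'
python3 -m crank '[[[0,-6,0,0,-1],[0,0,0,0,-1],[0,0,0,0,-1]]]'
```

```text
time: 19.2
position: [0.6264, -0.0095, 0.0419]
tool_rot: [-2.221, -2.219, 0.003]
ft_force: [0.1, -0.3, 0.4]
grip_width: 0.892
grip_force: 0.0
time: 20.03
position: [0.4643, 0.0161, 0.0759]
tool_rot: [2.221, 2.22, -0.002]
ft_force: [0.1, 0.5, 0.3]
grip_width: 0.995
grip_force: 0.0
time: 20.28
position: [0.4607, 0.0153, 0.076]
tool_rot: [2.221, 2.218, 0.001]
ft_force: [-0.8, -0.0, 0.5]
grip_width: 0.999
grip_force: 0.0
```

```bash
python3 -m crank '[[[0,0,15,0,-1],[0,0,20,0,-1],[0,0,20,0,-1],[0,0,11,0,-1],[0,0,7,0,-1],[0,0,0,0,-1],[0,0,0,0,-1],[0,0,0,0,1],[0,0,0,0,1],[0,0,0,0,1]]]' 30
python3 -m crank '[[[0,0,0,0,1],[0,0,0,0,1],[0,0,0,0,1],[0,0,0,0,1],[0,0,0,0,1],[0,0,0,0,1],[0,0,0,0,1],[0,0,0,0,1],[0,0,0,0,1]]]'
```

```text
time: 21.12
position: [0.4604, 0.0155, 0.0028]
tool_rot: [2.221, 2.219, 0.001]
ft_force: [-0.2, -0.1, 0.6]
grip_width: 0.847
grip_force: 0.0
time: 21.87
position: [0.4596, 0.0157, 0.002]
tool_rot: [-2.222, -2.22, 0.0]
ft_force: [0.5, -0.7, -0.7]
grip_width: 0.293
grip_force: 30.0
```

Gripped the bush (25.5 mm). Carrying it to bay y=+32.

```bash
python3 -m crank '[[[0,0,-5,0,1],[0,0,-15,0,1],[0,0,-20,0,1],[0,0,-20,0,1],[0,0,-14,0,1],[2,10,0,0,1],[5,20,0,0,1],[5,20,0,0,1],[5,20,0,0,1],[5,20,0,0,1]]]' 40
python3 -m crank '[[[5,20,0,0,1],[5,20,0,0,1],[4,17,0,0,1],[3,10,0,0,1],[0,5,0,0,1],[0,0,0,0,1],[0,0,0,0,1]]]'
```

```text
time: 22.7
position: [0.5504, 0.0375, 0.076]
tool_rot: [-2.223, -2.22, 0.001]
ft_force: [0.2, -0.9, -1.8]
grip_width: 0.288
grip_force: 40.0
time: 23.28
position: [0.621, 0.0543, 0.0757]
tool_rot: [-2.222, -2.22, 0.002]
ft_force: [-0.1, -0.8, -1.8]
grip_width: 0.286
grip_force: 40.0
```

```bash
python3 -m crank '[[[0,0,12,0,1],[0,0,20,0,1],[0,0,18,0,1],[0,0,10,0,1],[0,0,6,0,1],[0,0,4,0,1],[0,0,2,0,1],[0,0,0,0,1],[0,0,0,0,1]]]'; python3 -m crank '[[[0,0,0.8,0,1],[0,0,0,0,1],[0,0,0,0,1]]]';  python3 -m crank '[[[0,0,0.8,0,1],[0,0,0,0,1],[0,0,0,0,1]]]'
```

```text
time: 24.03
position: [0.6223, 0.0546, 0.0048]
tool_rot: [2.222, 2.22, 0.001]
ft_force: [0.3, 0.6, -1.9]
grip_width: 0.291
grip_force: 40.0
time: 24.28
position: [0.6219, 0.0545, 0.0036]
tool_rot: [2.222, 2.22, 0.0]
ft_force: [0.2, 0.2, -1.2]
grip_width: 0.287
grip_force: 40.0
time: 24.53
position: [0.6217, 0.0545, 0.0024]
tool_rot: [2.223, 2.22, -0.0]
ft_force: [-0.1, -0.4, -1.2]
grip_width: 0.289
grip_force: 40.0
```

```bash
python3 -m crank '[[[0,0,0.5,0,1],[0,0,0,0,1],[0,0,0,0,-1],[0,0,0,0,-1],[0,0,0,0,-1],[0,0,0,0,-1],[0,0,0,0,-1],[0,0,0,0,-1],[0,0,0,0,-1],[0,0,-5,0,-1]]]'
python3 -m crank '[[[0,0,-15,0,-1],[0,0,-20,0,-1],[0,0,-20,0,-1],[-6,-9,-14,0,-1],[-12,-19,0,0,-1],[-13,-20,0,0,-1],[-13,-20,0,0,-1],[-13,-20,0,0,-1],[-13,-20,0,0,-1],[-13,-20,0,0,-1]]]'
python3 -m crank '[[[-12,-18,0,0,-1],[-6,-9,0,0,-1],[0,0,0,0,-1],[0,0,0,0,-1]]]'
```

```text
time: 25.37
position: [0.6208, 0.0543, 0.0061]
tool_rot: [-2.222, -2.22, 0.002]
ft_force: [0.3, 0.3, -0.5]
grip_width: 0.812
grip_force: 0.0
time: 26.2
position: [0.4931, -0.0286, 0.077]
tool_rot: [2.221, 2.22, 0.0]
ft_force: [-0.4, -0.4, -0.0]
grip_width: 0.997
grip_force: 0.0
time: 26.53
position: [0.4672, -0.0467, 0.0771]
tool_rot: [2.222, 2.217, 0.0]
ft_force: [0.6, 0.5, -0.3]
grip_width: 1.002
grip_force: 0.0
```

```bash
python3 -m crank '[[[0,-1,15,0,-1],[0,0,20,0,-1],[0,0,20,0,-1],[0,0,12,0,-1],[0,0,9,0,-1],[0,0,0,0,-1],[0,0,0,0,-1],[0,0,0,0,1],[0,0,0,0,1],[0,0,0,0,1]]]' 25
python3 -m crank '[[[0,0,0,0,1],[0,0,0,0,1],[0,0,0,0,1],[0,0,0,0,1],[0,0,0,0,1],[0,0,0,0,1],[0,0,0,0,1],[0,0,0,0,1],[0,0,0,0,1]]]'
```

```text
time: 27.37
position: [0.4664, -0.0465, 0.0008]
tool_rot: [2.222, 2.219, 0.001]
ft_force: [-0.3, 0.4, -0.2]
grip_width: 0.849
grip_force: 0.0
time: 28.12
position: [0.4656, -0.0463, -0.0001]
tool_rot: [2.222, 2.22, 0.0]
ft_force: [1.0, 0.1, -0.1]
grip_width: 0.384
grip_force: 25.0
```

Gripped the roller (33.4 mm). Carrying it to bay y=+96, next to the handle.

```bash
python3 -m crank '[[[0,0,-5,0,1],[0,0,-15,0,1],[0,0,-20,0,1],[0,0,-20,0,1],[0,0,-16,0,1],[9,8,0,0,1],[19,18,0,0,1],[20,18,0,0,1],[20,18,0,0,1],[20,18,0,0,1]]]' 30
python3 -m crank '[[[20,18,0,0,1],[20,18,0,0,1],[20,18,0,0,1],[11,11,0,0,1],[6,6,0,0,1],[0,0,0,0,1],[0,0,0,0,1]]]'
```

```text
time: 28.95
position: [0.5463, 0.0421, 0.0761]
tool_rot: [2.224, 2.219, -0.001]
ft_force: [0.3, -0.1, -1.3]
grip_width: 0.383
grip_force: 30.0
time: 29.53
position: [0.6161, 0.1181, 0.0757]
tool_rot: [-2.222, -2.22, 0.002]
ft_force: [0.1, 0.1, -0.6]
grip_width: 0.384
grip_force: 30.0
```

```bash
python3 -m crank '[[[0,0,12,0,1],[0,0,20,0,1],[0,0,18,0,1],[0,0,10,0,1],[0,0,7,0,1],[0,0,4,0,1],[0,0,2,0,1],[0,0,0,0,1],[0,0,0,0,1]]]'; python3 -m crank '[[[0,0,0.8,0,1],[0,0,0,0,1],[0,0,0,0,1]]]';  python3 -m crank '[[[0,0,0.8,0,1],[0,0,0,0,1],[0,0,0,0,1]]]'
```

```text
time: 30.28
position: [0.6173, 0.1187, 0.0037]
tool_rot: [2.222, 2.22, 0.001]
ft_force: [-0.5, 0.6, -0.0]
grip_width: 0.384
grip_force: 30.0
time: 30.53
position: [0.617, 0.1186, 0.0025]
tool_rot: [2.222, 2.22, 0.001]
ft_force: [-0.2, -0.1, -0.4]
grip_width: 0.382
grip_force: 30.0
time: 30.78
position: [0.6167, 0.1185, 0.0013]
tool_rot: [2.222, 2.22, -0.0]
ft_force: [0.6, 0.0, -0.6]
grip_width: 0.384
grip_force: 30.0
```

Now I'll touch down, release and lift clear, then back away to look.

```bash
python3 -m crank '[[[0,0,0.8,0,1],[0,0,0,0,1],[0,0,0,0,1]]]'; python3 -m crank '[[[0,0,0.3,0,1],[0,0,0,0,1],[0,0,0,0,-1],[0,0,0,0,-1],[0,0,0,0,-1],[0,0,0,0,-1],[0,0,0,0,-1],[0,0,0,0,-1],[0,0,0,0,-1],[0,0,-5,0,-1]]]'
python3 -m crank '[[[0,0,-15,0,-1],[0,0,-20,0,-1],[0,0,-20,0,-1],[0,0,-25,0,-1],[0,0,-30,0,-1],[0,-15,-20,0,-1],[-30,-15,0,0,-1],[-38,-5,0,0,-1],[-38,-5,0,0,-1],[-38,-5,0,0,-1]]]'
python3 -m crank '[[[-38,-5,0,0,-1],[-38,-5,0,0,-1],[-38,-5,0,0,-1],[-38,-5,0,0,-1],[-38,-5,0,0,-1],[-38,-5,0,0,-1],[-38,0,0,0,-1],[-20,0,0,0,-1],[0,0,0,0,-1],[0,0,0,0,-1]]]'
python3 - <<'E'
from h import *
t=get_image('top');s=get_image('scene')
f=lambda c,w:cv2.resize(np.clip(c.astype(int)*1.5,0,255).astype(np.uint8),w,interpolation=2)
cv2.imwrite('pics/end.png',np.hstack([f(t['pixels'][100:260,195:365],(425,400)),f(s['pixels'][160:310,165:305],(373,400))])[...,::-1])
E
```

```text
time: 31.03
position: [0.6167, 0.1185, 0.0004]
tool_rot: [-2.222, -2.22, 0.0]
ft_force: [0.3, 0.6, -0.4]
grip_width: 0.381
grip_force: 30.0
time: 31.87
position: [0.6159, 0.1182, 0.0044]
tool_rot: [-2.222, -2.22, 0.002]
ft_force: [0.1, 0.3, 1.0]
grip_width: 0.904
grip_force: 0.0
time: 32.7
position: [0.5715, -0.0265, 0.1371]
tool_rot: [2.219, 2.22, 0.001]
ft_force: [0.9, -0.3, 0.3]
grip_width: 1.003
grip_force: 0.0
time: 33.53
position: [0.5414, -0.312, 0.1359]
tool_rot: [-2.225, -2.218, -0.002]
ft_force: [0.4, 0.7, -0.3]
grip_width: 0.999
grip_force: 0.0
```

View pics/end.png

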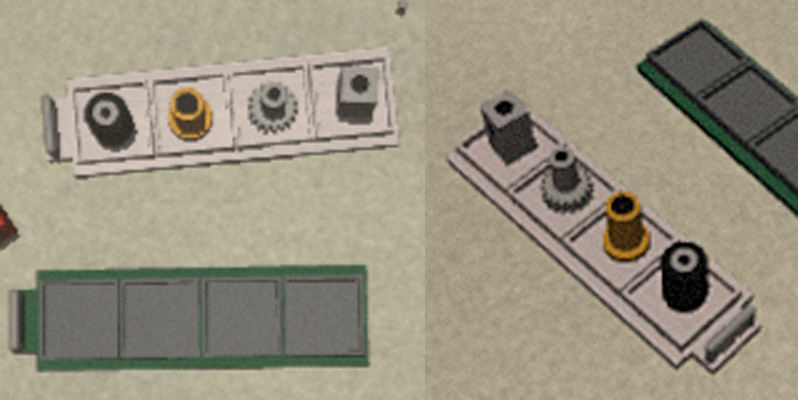

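The final picture shows the green rack empty. All four parts stand upright inside their bays, from the handle: roller (108,118), bush (188,112), gear (273,105), block (358,95). That is the reverse order.

```bash
python3 -c "
from bench import job
print(job.close_job())"
```

```text
the job is handed in; nothing more can be done
None
```

I moved all four parts to the aluminium rack in reverse order (from its handle: roller, bush, gear, block), each upright in its own bay and let go, and handed the job in at about 34 s.

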